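# Check the wall thickness of a drawn lid at the marked spot

## Task

Pull the yellow pen gauge up out of its dock and set its steel nose on the blue ink dot on the lid's sloping shoulder, with the gauge square to the sloping surface there. Press lightly, just enough to push the sprung nose about halfway in, and finish while holding it still like that for the reading: do not put the gauge down or let go. Leave the lid seated in its nest and do not disturb the other things on the bench.

Things in the scene. Friction and masses are not known exactly. Their poses are not given: they have to be found in the camera images.
- gauge: Yellow pen-type thickness gauge, 168 long, 0.16 kg, upright in the dock. Origin on its axis under the black collar (34 dia, 6 thick; sits on the dock's rim), z nose to head. Head, z 6 to 76: box 24 (x) by 36 (y); grip its flat ribbed +y and -y sides; display on -x. Below: barrel 22 dia to z -70, cone to -78, sprung steel nose 10 dia, flat face at -92 when out. All mm.
- nose (a joint): How far the gauge's sprung nose is pushed in, along the gauge's axis: 0 = fully out, 0.008 m = fully in. The spring pushes with about 1.2 N at 0 and 0.4 N more per mm: 2.8 N at the halfway point, 4.4 N fully in.
- tip (a point): Centre of the nose's flat contact face, on the gauge's axis; z as the gauge's z (up the axis, towards the head). It moves with the nose.
- dock: Bench dock, fixed: dark steel base 90 x 90 x 12 mm, upright grey tube 39 mm in outside diameter, bore 27 mm, rim 110 mm above the bench. Origin at the centre of the underside, z up. The gauge hangs in it by its collar and must be lifted 95 mm straight up to come clear.
- nest: White plastic checking nest fixed to the bench, a disc 220 mm in diameter and 15 mm thick with four steel dowels (10 mm, standing 12 mm up) around the lid's rim. Origin at the centre of the underside, z up.
- lid: Drawn stainless lid, 184 mm in diameter, 38 mm high, 0.24 kg, lying loose crown up in the nest, on its top face. Origin at the centre of its underside, z up. Its conical shoulder (from 83 mm radius, 18 mm up, to 28 mm radius, 38 mm up) slopes down outwards at 20 degrees.
- spot (a point): Centre of the blue ink dot (16 mm in diameter) on the lid's shoulder, 56 mm from the lid's axis in the direction of the lid's x, 28 mm above the lid's underside. Its z is square to the sloping surface, pointing out of it: upwards and 20 degrees outwards from the lid's axis; its x points down the slope.
- couplant: Bystander: white bottle with a red cap, 42 mm in diameter, 115 mm high, standing. Origin at the centre of its underside.
- step_block: Bystander: brass step block, 80 x 25 mm, five steps 6 to 26 mm high. Origin at the centre of its underside.
- marker: Bystander: white and blue marker pen lying down, 130 mm long, 16 mm thick. Origin under its middle, x along it.
- plates: Bystander: small stack of pressed square steel plates, 100 x 100 mm, 15 mm high. Origin at the centre of its underside.

How it is judged (in metres and radians):
On the way:
1. the gauge is held in the fingers with its nose drawn clear above the dock's rim (contact force between the fingers and gauge above 1 N and z of tip in the frame of dock above 0.111 m), for 0.1 s.
At the end, for the whole second after the job is handed in: Gauge held still in the fingers, clear of dock and nest: nose within 6 mm of the dot's centre, axis within 0.13 rad of square to the surface, nose pushed in 1.5 to 7 mm, force 1 to 8 N; lid seated within 6 mm of its start, tilted under 0.03 rad; bystanders moved under 20 mm (distance between tip and spot below 0.006 m and angle between the z axis of gauge and the z axis of spot, either way round below 0.13 rad and value of joint nose between 0.0015 and 0.007 m and contact force between gauge and lid between 1 and 8 N and contact force between the fingers and gauge above 1 N and contact force between gauge and dock below 0.1 N and contact force between gauge and nest below 0.1 N and linear speed of gauge below 0.02 m/s and distance of lid from where it was at the start of the episode below 0.006 m and angle between lid's own z axis and vertical below 0.03 rad and distance of each of couplant, step_block, marker, plates from where it was at the start of the episode below 0.02 m); the arm keeps its last pose, push and grip.
It fails at once if the lid is pressed or struck hard with the gauge (over 15 N) (contact force between gauge and lid above 15 N).
It fails at once if the lid is shoved or lifted out of its nest (distance of lid from where it was at the start of the episode above 0.015 m).
It fails at once if a bystander is knocked away (distance of any of couplant, step_block, marker, plates from where it was at the start of the episode above 0.03 m).
It also fails if it takes over 35 s, if anything falls off the work surface, if the arm or the gripper's body presses on something with over 40 N, if the wrist force passes 120 N, or if a joint passes its speed limit or range.

## Robot

A 7-joint arm with a two-finger parallel gripper is mounted at the origin on the work surface. World frame = base frame: x ahead of the robot, y to its left, z up, the work surface at z = 0. Lengths are in mm, angles in rad, forces in N, time in s.
With the tool pointing down it reaches from about 400 to 850 mm from the base axis. Payload 10.4 kg.
Tool frame: the origin (TCP) lies midway between the tips of the shut fingers; the grasp point (between the pads) lies 19 mm behind it; z points along the fingers, y is the line along which they close (so a half turn about z gives the same grasp; the last joint's range is limited). The gripper opens to 85 mm and grips with 20 to 120 N. Pads are 22 mm wide; open, the fingers measure 114 mm over their backs; the gripper's body (76 mm by 85 mm) begins 54 mm behind the grasp point. The pads swing forward as they close: fully open they stand 13 mm farther back than shut.
Start: joints at [1.154, 0.332, -0.065, 1.46, 0.022, 1.35, -0.088], TCP at [239.835, -577.174, 231.338] pointing down, gripper open.
Joint ranges: [-2.6, 2.6], [-0.5, 2.12], [-1.47, 1.34], [0.16, 2.42], [-1.27, 4.41], [0.06, 2.06], [-2.6, 2.6]. Speed limits (rad/s): [2.22, 2.22, 2.79, 2.79, 3.14, 3.14, 3.14].

## Interface

Orientations are given as a unit quaternion [x, y, z, w].
In Python, from station import env gives the robot as it stands.
- The arm moves only by the tool nudge_tcp, called after "Call:" in YAML: its name, and indented under it one key for each argument. Schema: {"type":"object","properties":{"motion":{"type":"array","items":{"type":"number"},"minItems":5,"maxItems":60},"grip_force":{"type":"number"},"only":{"type":"string"},"quiet":{"type":"boolean"},"lines":{"type":"string"}},"required":["motion"],"additionalProperties":false}. motion is one flat list of numbers that holds 1 to 12 rows one after another, with no inner brackets; each row has 5 numbers: the finger opening in mm, then dx, dy, dz in shares of the most that a row can go, 1 being 50 mm, then a turn about the tool's z in fractions of the full range, 1 being 2 pi rad; each row shifts and turns the commanded pose from where the row before left it, along the tool's axes as they then stand; what a row does not reach is not made up. A row lasts 1/10 s, in which the tool goes at most 50 mm and 0.15 rad, less where a joint would pass 70% of its speed; a pose out of reach is approached as far as the arm can. The fingers move at their own pace and stop on an object; grip_force is the grip in N (left out, the last holds). Time passes only in rows, so rows that do not move let the fingers close. The tool returns the time, the measured TCP pose, the force, the opening and the grip force at its end. only (a regular expression) keeps the lines of the reply that match it, lines (a string "A,B") keeps lines A to B, and quiet returns only ok. Input that does not fit is refused with a message, and nothing moves.
- env.read_state(): the state, without advancing time (a new reading comes with each control period).
- env.get_image(name): name is "scene" or "top"; returns a dict with "frame" (384x512x3 uint8, red, green, blue), "camera_matrix" (3x3 intrinsics, pixels), "world_to_cam" (4x4, takes a point from world to camera coordinates). Camera axes: x right, y up, looking along -z (the intrinsics and any distortion apply to the point x, -y, -z); pixel columns grow to the right and rows downward; lengths in mm; the calibration is good to about 2 mm. A picture is of the moment at which its call begins. There is no depth.
- env.finish_job(): hands the job in; it is judged then, once.
The state is a dict: "time_s": time; "joint_positions": joint angles; "qvel": joint speeds; "effort": joint torques, N m; "tcp_pos": TCP position; "tcp_rot": TCP orientation; "wrist_force": force on the tool from outside, world axes, zero at the start; "wrist_torque": the same for the moment, N m; "grip_width": finger opening in mm; "grip_force": force on a finger pad.
Only numpy, scipy, OpenCV 4.12 (cv2) and the standard library are available. Lean on these libraries where they do the work, as an engineer would, in place of code of your own. Each camera call takes 0.05 s, during which the arm holds its last target. There are 200 camera calls.

## Working session

There is one attempt and no reset: what is moved stays moved. The work goes in short steps, Python scripts to look and compute and a tool call to move; the robot and the scene stay as the last step left them, time stands still between calls to the robot, and variables do not carry over. Pictures are saved under pics/ and viewed, at most 10 in all, crops included, and the job is handed in when it is done.

```bash
mkdir -p pics; ls; cat > look.py <<'E'
import sys,cv2
from station import env
def grab(n,tag):
    d=env.get_image(n); cv2.imwrite(f'pics/{tag}.png',cv2.cvtColor(d['frame'],cv2.COLOR_RGB2BGR)); return d
E
python3 - <<'E'
from look import *
import numpy as np, pickle
D={n:grab(n,n+'0') for n in('scene','top')}
pickle.dump(D,open('d0.pkl','wb'))
for n in D: print(n,D[n]['camera_matrix'],D[n]['world_to_cam'],D[n].keys())
s=env.read_state(); print(s)
E
```

```text
pics
station.py
scene [[388.32155176   0.         253.28696539]
 [  0.         388.32155176 190.98992262]
 [  0.           0.           1.        ]] [[ 8.88865176e-01  4.58019387e-01 -1.17021688e-02 -5.45021154e+02]
 [-3.49594578e-01  6.94514653e-01  6.28834659e-01  1.32789538e+02]
 [ 2.96145793e-01 -5.54858215e-01  7.77450983e-01 -9.51692256e+02]
 [ 0.00000000e+00  0.00000000e+00  0.00000000e+00  1.00000000e+00]] dict_keys(['frame', 'camera_matrix', 'world_to_cam'])
top [[373.48522518   0.         263.67941937]
 [  0.         373.48522518 187.30931428]
 [  0.           0.           1.        ]] [[-2.90622038e-02 -9.98965875e-01 -3.49652581e-02  3.51200301e+01]
 [ 9.96737085e-01 -3.15971033e-02  7.42752021e-02 -6.06234353e+02]
 [-7.53031931e-02 -3.26925684e-02  9.96624616e-01 -7.82152203e+02]
 [ 0.00000000e+00  0.00000000e+00  0.00000000e+00  1.00000000e+00]] dict_keys(['frame', 'camera_matrix', 'world_to_cam'])
{'time_s': 0.1, 'joint_positions': array([ 1.15439003,  0.3328048 , -0.06469326,  1.46086549,  0.02159313,
        1.34990194, -0.08845794]), 'qvel': array([-0.00163174, -0.00320888, -0.00022554, -0.00281338,  0.00132611,
        0.00246698,  0.00081259]), 'effort': array([ 1.18232922e-03, -6.26745486e+01,  4.88965726e-02, -3.92432106e+01,
        1.62481237e-02,  6.79163000e-03,  2.13362460e-05]), 'tcp_pos': array([ 239.68083649, -576.84687888,  230.5940008 ]), 'tcp_rot': array([ 9.80671685e-01,  1.95659485e-01, -1.52061299e-04, -6.23988790e-04]), 'wrist_force': array([-0.00534974,  0.69477021,  0.96390189]), 'wrist_torque': array([ 0.01020456, -0.04066332, -0.02015359]), 'grip_force': 0.0, 'grip_width': 85.60590788994892}
```

View pics/scene0.png

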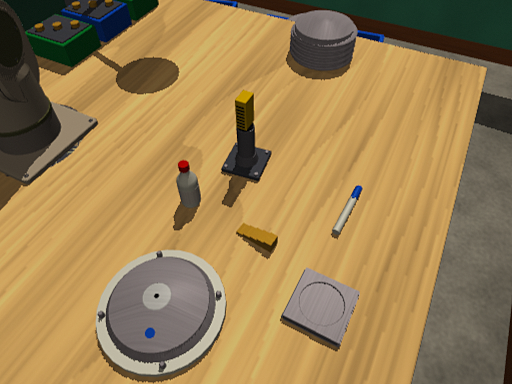

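View pics/top0.png

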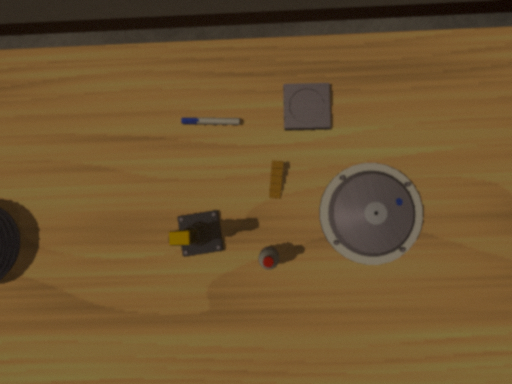

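The scene view shows the gauge head at about (245,108), the dock base at (246,162) and the dot at (150,333). The top view shows the head at (180,238), the lid centre at (376,212), the dot at (399,201) and the bottle at (268,259).

```bash
cat > geo.py <<'E'
import numpy as np,cv2
def ray(d,u,v):
    W=d['world_to_cam'];R,t=W[:3,:3],W[:3,3];K=d['camera_matrix']
    p=np.linalg.inv(K)@[u,v,1]; return -R.T@t, R.T@[p[0],-p[1],-p[2]]
def onz(d,u,v,z):
    c,r=ray(d,u,v); return c+r*(z-c[2])/r[2]
def proj(d,P):
    W=d['world_to_cam'];p=W[:3,:3]@P+W[:3,3];q=d['camera_matrix']@[p[0],-p[1],-p[2]];return q[:2]/q[2]
def tri(a,pa,b,pb):
    c1,r1=ray(a,*pa);c2,r2=ray(b,*pb);s=np.linalg.lstsq(np.c_[r1,-r2],c2-c1,rcond=None)[0]
    x,y=c1+s[0]*r1,c2+s[1]*r2; return (x+y)/2,np.linalg.norm(x-y)
def mask(d,lo,hi,box):
    h=cv2.cvtColor(d['frame'],cv2.COLOR_RGB2HSV);m=cv2.inRange(h,np.array(lo),np.array(hi))
    x0,y0,x1,y1=box;k=np.zeros_like(m);k[y0:y1,x0:x1]=m[y0:y1,x0:x1];return k
def blob(m):
    n,l,s,c=cv2.connectedComponentsWithStats(m);i=1+np.argmax(s[1:,4]);return c[i],s[i],(l==i).astype(np.uint8)
E
python3 - <<'E'
import pickle;from geo import *
np.set_printoptions(precision=1,suppress=True)
D=pickle.load(open('d0.pkl','rb'));S,T=D['scene'],D['top']
b={}
for n,d,box in(('s',S,(130,315,170,350)),('t',T,(385,190,412,212))):
    c,s,_=blob(mask(d,(105,120,60),(130,255,255),box));b[n]=c;print(n,c,s)
print('dot tri',tri(S,b['s'],T,b['t']),'z43',onz(S,*b['s'],43),onz(T,*b['t'],43))
# lid centre: white crown spot
for n,d,box in(('s',S,(135,275,180,315)),('t',T,(360,195,392,228))):
    c,s,_=blob(mask(d,(0,0,150 if n=='s' else 110),(180,60,255),box));print('crown',n,c,s,onz(d,*c,53))
m=mask(T,(20,150,100),(32,255,255),(160,220,200,255));c,s,l=blob(m);print('yel',c,s)
cn=cv2.findContours(l,0,2)[0][0];r=cv2.minAreaRect(cn);print(r);bp=cv2.boxPoints(r)
print(np.array([onz(T,*p,186) for p in bp]))
m=mask(S,(20,150,80),(32,255,255),(225,80,265,140));c,s,l=blob(m);print('yel s',c,s)
def crop(d,x0,y0,x1,y1,k):return cv2.resize(cv2.cvtColor(d['frame'][y0:y1,x0:x1],cv2.COLOR_RGB2BGR),None,fx=k,fy=k,interpolation=0)
a=crop(S,215,80,280,190,5);t=crop(T,155,210,235,265,5);t=cv2.copyMakeBorder(t,0,a.shape[0]-t.shape[0],0,0,0)
cv2.imwrite('pics/crop.png',np.hstack([a,t]))
E
```

```text
s [149.5 332.5] [145 328  10  10  83]
t [398.8 201.3] [397 199   5   6  22]
dot tri (array([ 567.6, -262.5,   44.6]), np.float64(0.05588369913121769)) z43 [ 567.  -262.2   43. ] [ 567.7 -263.    43. ]
crown s [158.4 295.3] [143 283  37  27 619] [ 547.3 -208.4   53. ]
crown t [367.7 212.3] [367 212   2   2   3] [ 546.7 -195.6   53. ]
yel [178.1 238.2] [169 231  20  15 261]
((178.5, 238.0), (19.0, 14.0), 0.0)
[[500.7 176.6 186. ]
 [524.6 176.3 186. ]
 [523.7 143.4 186. ]
 [499.9 143.7 186. ]]
yel s [244.   96.3] [235  90  19  14 161]
```

View pics/crop.png

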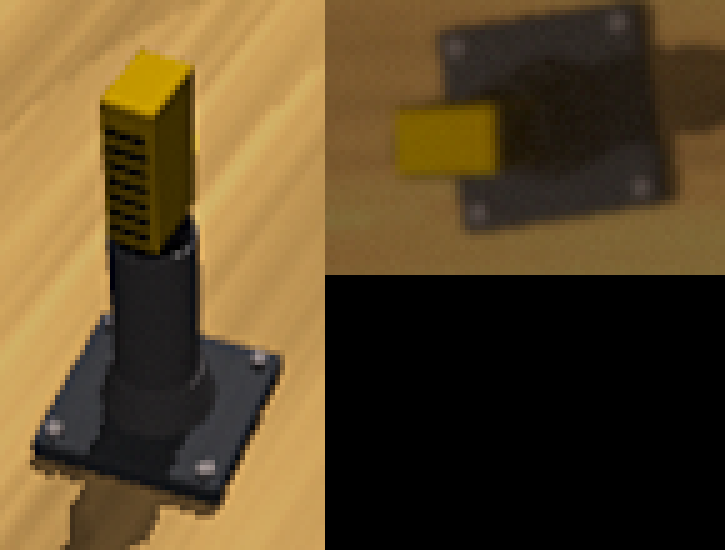

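The crop shows the gauge upright. Its ribbed sides face ±world y, and the top face corners in the scene image are about (243.6,90), (253.6,93.6), (246,101.6) and (235.6,99.6).

```bash
python3 - <<'E'
import pickle;from geo import *
np.set_printoptions(precision=1,suppress=True)
D=pickle.load(open('d0.pkl','rb'));S,T=D['scene'],D['top']
P=np.array([onz(S,*p,186) for p in [(243.6,90),(253.4,93.4),(246.,101.6),(235.5,99.6)]]);print(P,P.mean(0))
e=np.diff(np.r_[P,P[:1]],axis=0)[:,:2];print(np.hypot(*e.T),np.degrees(np.arctan2(e[:,1],e[:,0])))
print('tri',tri(S,(244.5,96.2),T,(178.5,238)))
h={}
for n,d,box in(('s',S,(150,288,164,303)),('t',T,(370,206,382,219))):
    g=cv2.cvtColor(d['frame'],cv2.COLOR_RGB2GRAY)
    x0,y0,x1,y1=box;s=g[y0:y1,x0:x1].astype(float);w=np.clip(np.median(s)*.7-s,0,None);yy,xx=np.mgrid[y0:y1,x0:x1]
    h[n]=((w*xx).sum()/w.sum(),(w*yy).sum()/w.sum());print(n,h[n],onz(d,*h[n],53))
print(tri(S,h['s'],T,h['t']))
# nest ellipse: white ring outer in top
m=mask(T,(0,0,75),(180,90,255),(310,155,430,270));
k=cv2.findContours(m,0,2)[0];k=max(k,key=cv2.contourArea);el=cv2.fitEllipse(k);print(el,onz(T,*el[0],15))
E
```

```text
[[503.3 176.9 186. ]
 [525.2 175.9 186. ]
 [524.2 147.4 186. ]
 [503.5 143.8 186. ]] [514. 161. 186.]
[22.  28.5 21.  33. ] [  -2.7  -92.2 -170.2   90.4]
tri (array([512.9, 160.7, 185.4]), np.float64(1.7511979382943221))
s (np.float64(156.06742902208202), np.float64(295.3809148264984)) [ 544.  -210.3   53. ]
t (np.float64(375.8009223674097), np.float64(212.6564181398924)) [ 545.6 -212.    53. ]
(array([ 545.5, -211.1,   56.4]), np.float64(0.06854190196353789))
((370.8588562011719, 213.37098693847656), (100.29112243652344, 102.65859985351562), 114.65096282958984) [ 544.3 -211.4   15. ]
```

The manual's scale: shifts go in shares of 50 mm and turns go in shares of 2 pi rad. Converting my numbers, -48 mm is -0.96, -40 mm is -0.8, 0.13 rad / 6.2832 = 0.0207.

Call:
nudge_tcp:
  motion: [85,0,0,0,0.0223,85,0,0,0,0.0223,85,0,0,0,0.0207,85,0.8,-0.5,0,0,85,0.8,-0.5,0,0,85,0.8,-0.5,0,0,85,0.8,-0.5,0,0,85,0.8,-0.5,0,0,85,0.8,-0.5,0,0,85,0.6,-0.8,0,0,85,0,-0.96,0,0]
  grip_force: 20

```text
time_s: 1.2
tcp_pos: [516.6, -340.9, 229.7]
tcp_rot: [1.0, -0.007, -0.0, -0.001]
wrist_force: [0.2, 1.3, 0.7]
grip_width: 85.5
grip_force: 0.0
```

Scaled: -45 mm is -0.9.

Call:
nudge_tcp:
  motion: [85,0,-0.9,0,0,85,0,-0.9,0,0,85,0,-0.9,0,0,85,0,-0.9,0,0,85,0,-0.9,0,0,85,0,-0.9,0,0,85,0,-0.9,0,0,85,0,-0.9,0,0,85,0,-0.9,0,0,85,0,-0.9,0,0,85,0,-0.9,0,0,85,0,0,0,0]

```text
time_s: 2.4
tcp_pos: [520.0, 158.6, 231.2]
tcp_rot: [1.0, -0.004, -0.0, -0.001]
wrist_force: [-1.0, 0.5, -0.1]
grip_width: 85.2
grip_force: 0.0
```

```bash
python3 -c "
from look import *;print(env.read_state()['joint_positions'])"
```

```text
[ 0.1081049   0.19638797 -0.54931497  1.65457407  0.10236681  1.31964783
 -2.03589586]
```

Scaled: 30 mm is 0.6, 20 mm is 0.4.

Call:
nudge_tcp:
  motion: [85,-0.14,-0.04,0.4,0,85,0,0,0.6,0,85,0,0,0.6,0,85,0,0,0.34,0,85,0,0,0,0]

```text
time_s: 2.9
tcp_pos: [513.1, 152.5, 131.7]
tcp_rot: [1.0, -0.008, -0.002, 0.001]
wrist_force: [0.9, -0.5, 0.7]
grip_width: 85.1
grip_force: 0.0
```

```bash
python3 - <<'E'
from look import *
import numpy as np
a=grab('scene','s1')['frame'][40:230,150:350];b=grab('top','t1')['frame'][170:300,120:260]
a=cv2.resize(a,None,fx=2,fy=2);b=cv2.resize(b,(400,380))
cv2.imwrite('pics/g1.png',np.hstack([a,b])[:,:,::-1])
E
```

```text
(no output)
```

View pics/g1.png

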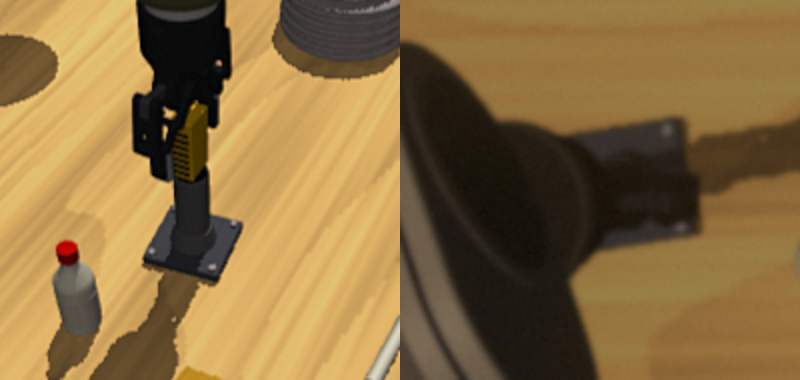

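The fingers straddle the head around its ribbed sides, as they should. The y reading is off, so I'll re-read it before closing.

Call:
nudge_tcp:
  motion: [85,0,0,0,0]

```text
time_s: 3.1
tcp_pos: [515.4, 153.6, 135.6]
tcp_rot: [1.0, -0.008, 0.001, -0.0]
wrist_force: [0.2, 0.8, 0.8]
grip_width: 85.0
grip_force: 0.0
```

Call:
nudge_tcp:
  motion: [85,0,-0.08,0,0,85,0,-0.08,0,0,85,0,0,0,0]

```text
time_s: 3.4
tcp_pos: [514.9, 162.5, 134.8]
tcp_rot: [1.0, -0.008, 0.0, -0.0]
wrist_force: [0.4, 0.7, -0.2]
grip_width: 85.0
grip_force: 0.0
```

Scaled: -2 mm is -0.04, 1.5 mm is 0.03.

Call:
nudge_tcp:
  motion: [85,-0.04,0.03,0,0,55,0,0,0,0,45,0,0,0,0,40,0,0,0,0,30,0,0,0,0,30,0,0,0,0,30,0,0,0,0,30,0,0,0,0]
  grip_force: 25

```text
time_s: 4.2
tcp_pos: [512.9, 160.0, 134.4]
tcp_rot: [1.0, -0.008, 0.0, 0.0]
wrist_force: [-0.7, -0.8, 1.9]
grip_width: 35.7
grip_force: 25.5
```

Scaled: -16 mm is -0.32, -15 mm is -0.3.

Call:
nudge_tcp:
  motion: [30,0,0,-0.3,0,30,0,0,-0.32,0,30,0,0,-0.32,0,30,0,0,-0.32,0,30,0,0,0,0]

```text
time_s: 4.7
tcp_pos: [513.8, 160.6, 200.0]
tcp_rot: [1.0, -0.008, 0.002, -0.0]
wrist_force: [0.2, -0.2, -2.1]
grip_width: 35.6
grip_force: 25.4
```

Call:
nudge_tcp:
  motion: [30,-0.12,0,0,0,30,-0.12,0,0,0,30,-0.12,0,0,0,30,-0.12,0,0,0,30,0,0,0,0]
  grip_force: 20

```text
time_s: 5.2
tcp_pos: [487.7, 160.5, 197.0]
tcp_rot: [1.0, -0.008, -0.0, 0.0]
wrist_force: [-0.4, -0.0, -0.8]
grip_width: 35.7
grip_force: 20.5
```

Scaled: -6 mm is -0.12.

Call:
nudge_tcp:
  motion: [30,-0.12,0,0,0,30,-0.12,0,0,0,30,-0.12,0,0,0,30,0,0,0,0]

```text
time_s: 5.6
tcp_pos: [470.0, 160.9, 197.5]
tcp_rot: [1.0, -0.008, -0.0, 0.0]
wrist_force: [1.8, 1.3, -2.4]
grip_width: 35.7
grip_force: 20.4
```

```bash
python3 - <<'E'
from look import *
import numpy as np
a=grab('scene','s2')['frame'][40:190,150:310];b=grab('top','t2')['frame'][170:320,120:280]
cv2.imwrite('pics/g2.png',np.hstack([cv2.resize(x,(400,375),interpolation=2) for x in(a,b)])[:,:,::-1])
E
```

```text
(no output)
```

View pics/g2.png

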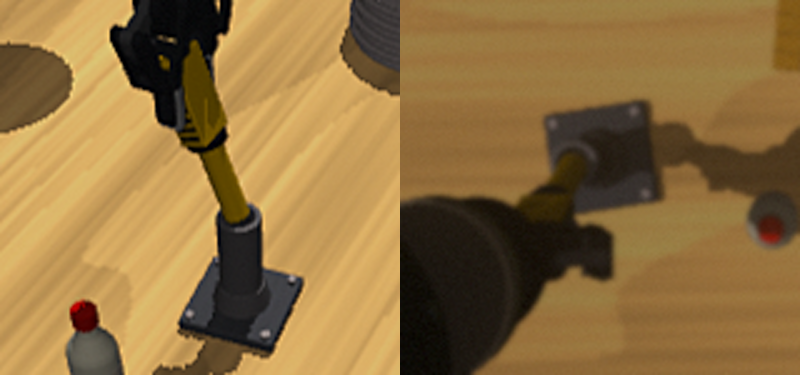

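The gauge has pivoted about 20° in the pads, with its head towards −x and the barrel against the rim. Next I'll firm up the grip and draw it out along its axis.

Call:
nudge_tcp:
  motion: [30,0,0,0,0,30,0,0,0,0]
  grip_force: 50

```text
time_s: 5.9
tcp_pos: [470.7, 160.6, 197.1]
tcp_rot: [1.0, -0.008, -0.0, 0.0]
wrist_force: [-0.6, -0.5, -2.6]
grip_width: 35.4
grip_force: 55.6
```

Call:
nudge_tcp:
  motion: [30,-0.1,0,-0.3,0,30,-0.11,0,-0.3,0,30,-0.11,0,-0.3,0,30,0,0,-0.4,0,30,0,0,-0.4,0,30,0,0,0,0,30,0,0,0,0]

```text
time_s: 6.6
tcp_pos: [454.7, 161.1, 282.8]
tcp_rot: [1.0, -0.008, 0.001, 0.0]
wrist_force: [-0.4, 0.8, -2.6]
grip_width: 35.5
grip_force: 56.0
```

```bash
python3 - <<'E'
from look import *
import numpy as np,pickle
D={n:grab(n,n+'3') for n in('scene','top')};pickle.dump(D,open('d3.pkl','wb'))
print(env.read_state()['tcp_pos'],env.read_state()['wrist_force'])
a=D['scene']['frame'][20:170,150:310];b=D['top']['frame'][170:320,120:280]
cv2.imwrite('pics/g3.png',np.hstack([cv2.resize(x,(400,375),interpolation=2) for x in(a,b)])[:,:,::-1])
E
```

```text
[454.3470135  160.76858422 281.62120331] [ 0.02906928  0.26559937 -1.88850255]
```

View pics/g3.png

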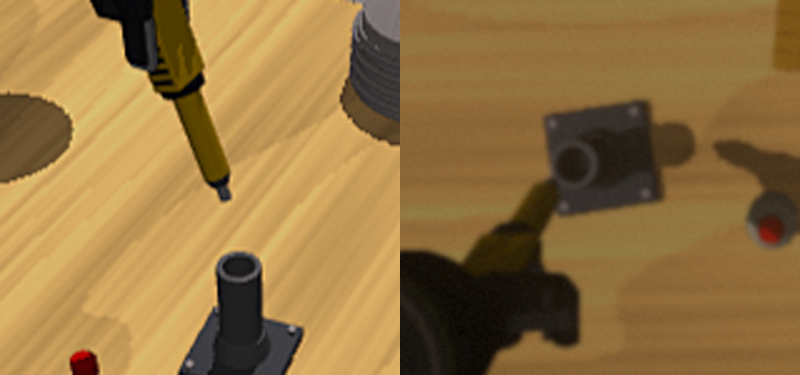

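The gauge is clear of the dock and leaning. The nose tip is at about (240.4,99.2) in the scene image. I'll measure the axis in the grasp plane.

```bash
cat > axis.py <<'E'
import pickle,sys;from geo import *
np.set_printoptions(precision=2,suppress=True)
def plane(d,u,v,p0,n):
    c,r=ray(d,u,v);return c+r*((p0-c)@n)/(r@n)
E
python3 - <<'E'
from axis import *
D=pickle.load(open('d3.pkl','rb'));S,T=D['scene'],D['top']
tcp=np.array([454.5,160.9,282.2]);az=-0.016;xh=np.array([np.cos(az),np.sin(az),0]);n=np.array([-xh[1],xh[0],0])
m=mask(S,(18,120,40),(35,255,255),(215,60,245,94));c,s,l=blob(m)
rows=[];
for v in range(s[1]+2,s[1]+s[3]-4):
    x=np.flatnonzero(l[v]);rows.append((x.mean(),v,len(x)))
rows=np.array(rows);k=np.polyfit(rows[:,1],rows[:,0],1);print(s,rows[:,2],k)
a=plane(S,np.polyval(k,62),62,tcp,n);b=plane(S,np.polyval(k,90),90,tcp,n);u=(a-b)/np.linalg.norm(a-b)
print('u',u,'tilt',np.degrees(np.arctan2(-u@xh,u[2])))
t=plane(S,240.4,99.2,tcp,n);print('tip raw',t,(t-tcp))
# point on axis line nearest, and where axis crosses grasp height
for h in(19,24): print(h,b+u*((tcp[2]+h-b[2])/u[2])-tcp)
for L in (136,139,142):
    print(L,proj(S,tcp+[0,0,22]-L*u),tcp+[0,0,22]-L*u)
E
```

```text
[215  60  30  34 997] [30. 30. 30. 30. 30. 30. 30. 30. 30. 30. 30. 30. 30. 30. 30. 30. 30. 30.
 30. 30. 30. 30. 30. 29. 30. 30. 30. 29.] [ -0.   229.71]
u [ 0.07 -0.    1.  ] tilt -4.09755262619565
tip raw [504.84 160.09 176.13] [  50.34   -0.81 -106.07]
19 [34.6  -0.55 19.  ]
24 [34.96 -0.56 24.  ]
136 [214.43  93.63] [444.78 161.06 168.55]
139 [214.47  94.82] [444.57 161.06 165.56]
142 [214.52  96.01] [444.35 161.06 162.56]
```

```bash
python3 - <<'E'
from axis import *
D=pickle.load(open('d3.pkl','rb'));S=D['scene']
h=cv2.cvtColor(S['frame'],cv2.COLOR_RGB2HSV);print(h[75,218:246].tolist())
tcp=np.array([454.5,160.9,282.2]);az=-0.016;xh=np.array([np.cos(az),np.sin(az),0]);n=np.array([-xh[1],xh[0],0])
m=mask(S,(18,225,30),(35,255,255),(215,60,245,94));c,s,l=blob(m)
rows=np.array([(np.flatnonzero(l[v]).mean(),v,l[v].sum()) for v in range(s[1]+2,s[1]+s[3]-6)]);k=np.polyfit(rows[:,1],rows[:,0],1);print(s,rows[:,2],k)
a,b=[plane(S,np.polyval(k,v),v,tcp,n) for v in(62,88)];u=(a-b)/np.linalg.norm(a-b)
print('tilt',np.degrees(np.arctan2(-u@xh,u[2])))
for hh in(19,24): print(hh,b+u*((tcp[2]+hh-b[2])/u[2])-tcp)
E
```

```text
[[18, 138, 216], [19, 137, 218], [20, 133, 218], [20, 132, 218], [20, 130, 219], [20, 132, 226], [18, 137, 221], [20, 215, 89], [23, 255, 64], [23, 255, 82], [23, 255, 87], [23, 255, 91], [22, 255, 93], [22, 255, 94], [23, 255, 91], [22, 255, 91], [23, 255, 97], [23, 255, 98], [22, 255, 111], [20, 181, 159], [18, 136, 205], [19, 140, 206], [18, 140, 207], [19, 141, 205], [18, 141, 197], [18, 140, 191], [18, 139, 192], [18, 140, 191]]
[220  60  21  33 354] [12. 11. 12. 11. 11. 12. 11. 12. 11. 11. 12. 11. 12. 11. 11. 12. 11. 11.
 11. 11. 12. 11. 11. 12. 11.] [  0.39 201.48]
tilt 20.18979425834599
19 [ 3.76 -0.06 19.  ]
24 [ 1.92 -0.03 24.  ]
```

Tilt is about 20.2–21°. The tip sits at about (+50, 0, −106) from the TCP in tool-plane axes, which agrees with the gauge length. I'll turn by −2.0 rad so the lean points outward at the dot.

Scaled: -0.143 rad / 6.2832 = -0.0228.

Call:
nudge_tcp:
  motion: [30,0,0,0,-0.0228,30,0,0,0,-0.0228,30,0,0,0,-0.0228,30,0,0,0,-0.0228,30,0,0,0,-0.0228,30,0,0,0,-0.0228,30,0,0,0,-0.0228,30,0,0,0,-0.0228,30,0,0,0,-0.0228,30,0,0,0,-0.0228,30,0,0,0,-0.0228,30,0,0,0,-0.0228]

```text
time_s: 7.9
tcp_pos: [454.3, 160.8, 281.3]
tcp_rot: [0.658, 0.753, -0.001, -0.0]
wrist_force: [-0.4, -0.2, -1.4]
grip_width: 35.4
grip_force: 55.9
```

Call:
nudge_tcp:
  motion: [30,0,0,0,-0.0228,30,0,0,0,-0.0228,30,0,0,0,0,30,0,0,0,0]

```text
time_s: 8.3
tcp_pos: [454.6, 160.8, 281.7]
tcp_rot: [0.548, 0.836, -0.0, -0.0]
wrist_force: [-0.0, 0.8, -1.3]
grip_width: 35.6
grip_force: 55.9
```

```bash
python3 -c "
from look import *;print(env.read_state()['joint_positions'])"
```

```text
[ 0.15114523  0.02447459 -0.58882758  1.71757821  0.01366266  1.40465628
 -0.02913638]
```

Scaled: -41 mm is -0.82, -6 mm is -0.12.

Call:
nudge_tcp:
  motion: [30,-0.82,-0.12,0,0,30,-0.82,-0.12,0,0,30,-0.82,-0.12,0,0,30,-0.82,-0.12,0,0,30,-0.82,-0.12,0,0,30,-0.82,-0.12,0,0,30,-0.82,-0.12,0,0,30,-0.82,-0.12,0,0,30,-0.82,-0.12,0,0,30,-0.82,-0.12,0,0,30,-0.82,-0.12,0,0,30,-0.82,-0.04,0,0]

```text
time_s: 9.5
tcp_pos: [590.8, -318.8, 281.9]
tcp_rot: [0.548, 0.836, -0.0, -0.0]
wrist_force: [0.4, -0.7, -1.8]
grip_width: 35.2
grip_force: 55.9
```

Call:
nudge_tcp:
  motion: [30,0,0,0.5,0,30,0,0,0.5,0,30,0,0,0.5,0,30,0,0,0.2,0,30,0,0,0,0,30,0,0,0,0,30,0,0,0,0]

```text
time_s: 10.2
tcp_pos: [591.7, -317.0, 199.1]
tcp_rot: [0.547, 0.837, 0.0, 0.001]
wrist_force: [0.6, -1.2, -2.6]
grip_width: 35.5
grip_force: 55.9
```

```bash
python3 - <<'E'
from look import *
from axis import *
D={n:grab(n,n+'4') for n in('scene','top')}
P=[env.read_state()['tcp_pos']];D['tcp']=P[0];print(P,env.read_state()['tcp_rot']);pickle.dump(D,open('d4.pkl','wb'))
S,T=D['scene'],D['top']
x=np.array([np.cos(2*np.arctan2(.8365,.5475)),np.sin(2*np.arctan2(.8365,.5475)),0])
tip=P[0]+50*x-[0,0,106.5];print('tip pred',tip,proj(S,tip),proj(T,tip))
a=S['frame'][200:360,60:260];b=T['frame'][130:290,300:500]
cv2.imwrite('pics/g4.png',np.hstack([cv2.resize(q,(400,320),interpolation=2) for q in(a,b)])[:,:,::-1])
E
```

```text
[array([ 591.49, -316.92,  198.72])] [0.55 0.84 0.   0.  ]
tip pred [ 571.48 -271.09   92.22] [140.81 327.71] [411.18 198.24]
```

View pics/g4.png

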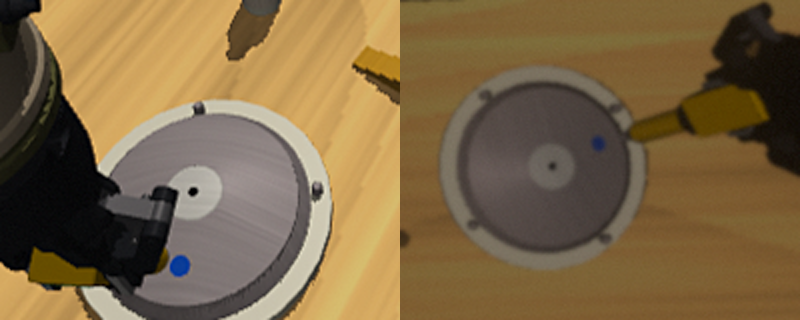

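In the top view the barrel end is at about (416,197) pointing at the dot at (399,201), as predicted. Both ends agree, so I'll move in close.

Scaled: 12 mm is 0.24, 10 mm is 0.2.

Call:
nudge_tcp:
  motion: [30,0.02,0,0.24,0,30,0.02,0,0.24,0,30,0.04,0,0.2,0,30,0,0,0,0,30,0,0,0,0,30,0,0,0,0,30,0,0,0,0]

```text
time_s: 11.0
tcp_pos: [589.6, -313.3, 163.9]
tcp_rot: [0.546, 0.838, 0.0, 0.001]
wrist_force: [-0.2, -0.2, -1.5]
grip_width: 35.4
grip_force: 55.9
```

```bash
python3 - <<'E'
from look import *
from axis import *
D={n:grab(n,n+'5') for n in('scene','top')}
s=env.read_state();D['tcp']=s['tcp_pos'];print(s['tcp_pos'],s['tcp_rot'],s['wrist_force']);pickle.dump(D,open('d5.pkl','wb'))
S,T=D['scene'],D['top']
x=np.array([-.4,.9165,0])
tip=s['tcp_pos']+50*x-[0,0,106.5];print('tip pred',tip,proj(S,tip),proj(T,tip))
a=S['frame'][290:370,100:200];b=T['frame'][165:245,360:460]
cv2.imwrite('pics/g5.png',np.hstack([cv2.resize(q,(400,320),interpolation=2) for q in(a,b)])[:,:,::-1])
E
```

```text
[ 589.53 -313.21  163.75] [0.55 0.84 0.   0.  ] [ 0.32  0.97 -2.1 ]
tip pred [ 569.53 -267.38   57.25] [146.74 333.13] [403.22 200.03]
```

View pics/g5.png

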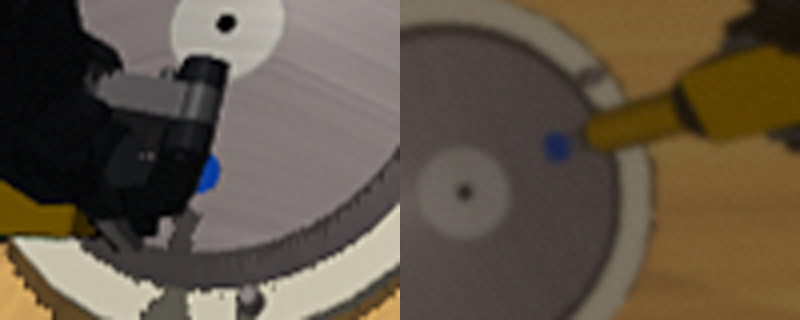

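The top view shows the nose tip at about (403.2,200.5), where predicted, just outside the dot at (399,201.5). I'll close in and watch the force.

Scaled: 6 mm is 0.12, 5 mm is 0.1.

```bash
cat > avg.py <<'E'
from station import env
import numpy as np
F=[];P=[]
for i in range(12):
    env.get_image('top');s=env.read_state();F.append(s['wrist_force']);P.append(s['tcp_pos'])
F=np.array(F);print('F',F.mean(0).round(2),'se',(F.std(0)/12**.5).round(2),'P',np.mean(P,0).round(2),s['time_s'])
E
python3 avg.py
```

```text
F [ 0.06 -0.01 -1.76] se [0.16 0.13 0.1 ] P [ 589.39 -313.09  163.42] 11.7
```

Call:
nudge_tcp:
  motion: [30,0.04,0,0.12,0,30,0.04,0,0.1,0,30,0,0,0,0,30,0,0,0,0]

```text
time_s: 12.1
tcp_pos: [587.6, -309.3, 152.1]
tcp_rot: [0.546, 0.838, -0.0, -0.0]
wrist_force: [-0.5, -0.8, -1.3]
grip_width: 35.1
grip_force: 56.0
```

```bash
python3 avg.py
```

```text
F [ 0.04  0.07 -1.74] se [0.18 0.1  0.16] P [ 587.76 -309.43  152.41] 12.7
```

Scaled: 2 mm is 0.04, 0.8 mm is 0.016.

Call:
nudge_tcp:
  motion: [30,0.016,0,0.04,0,30,0,0,0,0,30,0,0,0,0]

```text
time_s: 13.0
tcp_pos: [587.5, -308.8, 150.5]
tcp_rot: [0.546, 0.838, -0.0, 0.0]
wrist_force: [-0.7, -0.9, -0.7]
grip_width: 35.2
grip_force: 56.0
```

```bash
python3 avg.py
```

```text
F [ 0.97 -1.02 -0.53] se [0.11 0.12 0.1 ] P [ 587.51 -308.74  150.45] 13.6
```

Call:
nudge_tcp:
  motion: [30,0.014,0,0.04,0,30,0,0,0,0,30,0,0,0,0]

```text
time_s: 13.9
tcp_pos: [587.2, -308.1, 148.4]
tcp_rot: [0.546, 0.838, -0.0, 0.0]
wrist_force: [0.6, -1.6, 0.2]
grip_width: 35.4
grip_force: 56.2
```

```bash
python3 avg.py
```

```text
F [ 0.86 -0.96  0.13] se [0.17 0.11 0.16] P [ 587.18 -308.05  148.39] 14.5
```

Scaled: 1.4 mm is 0.028, 0.5 mm is 0.01.

Call:
nudge_tcp:
  motion: [30,0.01,0,0.028,0,30,0,0,0,0,30,0,0,0,0]

```text
time_s: 14.8
tcp_pos: [587.0, -307.6, 147.0]
tcp_rot: [0.546, 0.838, -0.0, 0.0]
wrist_force: [0.4, -0.4, 0.8]
grip_width: 35.1
grip_force: 56.2
```

```bash
python3 avg.py; python3 - <<'E'
from look import *
from axis import *
D={n:grab(n,n+'6') for n in('scene','top')}
s=env.read_state();pickle.dump(D,open('d6.pkl','wb'))
S,T=D['scene'],D['top']
print(proj(T,np.array([567.4,-262.6,43])))
for n,d,box in(('s',S,(120,300,180,360)),('t',T,(330,165,425,260))):
    g=cv2.cvtColor(d['frame'],cv2.COLOR_RGB2GRAY)
x0,y0,x1,y1=370,206,382,219;q=g[y0:y1,x0:x1].astype(float);w=np.clip(np.median(q)*.7-q,0,None);yy,xx=np.mgrid[y0:y1,x0:x1]
print('hole',(w*xx).sum()/w.sum(),(w*yy).sum()/w.sum())
a=S['frame'][290:370,100:200];b=T['frame'][165:245,360:460]
cv2.imwrite('pics/g6.png',np.hstack([cv2.resize(q,(400,320),interpolation=2) for q in(a,b)])[:,:,::-1])
E
```

```text
F [ 1.32 -1.04  0.67] se [0.11 0.13 0.12] P [ 586.96 -307.58  146.98] 15.4
[398.63 201.41]
hole 375.8 212.64375
```

View pics/g6.png

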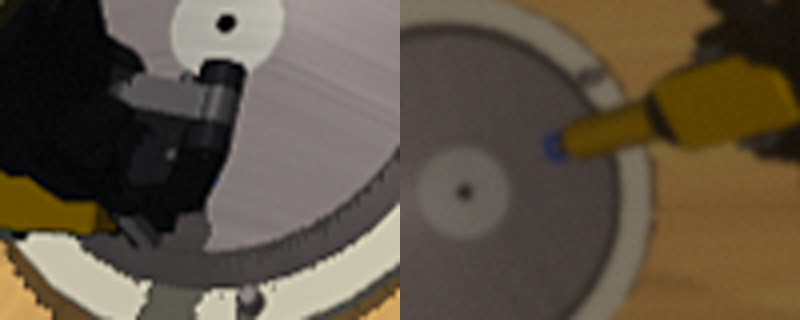

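The nose sits inside the dot, with the blue ring showing around it at about (399,201). Axial force is about 2.8 N (halfway in), and the lid hole hasn't moved. Handing in.

```bash
python3 -c "
from station import env;print(env.finish_job())"
```

```text
the job is handed in; nothing more can be done
None
```

I handed the job in, with no verdict returned, while holding the gauge still: its nose is within about 1 mm of the blue dot's centre, about 20–21° off vertical against the 20° slope, pressed with about 2.8 N (roughly halfway in), the lid unmoved and no bystander touched that I saw.

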